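Release a gift carton from the tip-up counter chute

ROBOT

A 6-joint arm with a two-finger parallel gripper is mounted at the origin on the work surface. World frame = base frame: x ahead of the robot, y to its left, z up, the work surface at z = 0. Lengths are in m, angles in rad, forces in N, time in s.
With the tool pointing down it reaches from about 0.35 to 0.775 m from the base axis. Payload 5.5 kg.
Tool frame: the origin (TCP) lies between the finger pads; the fingertips stand 11 mm ahead of it and the grasp point (between the pads) lies 8 mm behind it (tips_ahead is the distance from the TCP to the fingertips, in m); z points along the fingers, y is the line along which they close (so a half turn about z gives the same grasp; the last joint's range is limited). The gripper opens to 85 mm and grips with 20 to 120 N. Pads are 22 mm wide; open, the fingers measure 114 mm over their backs; the gripper's body (76 mm by 85 mm) begins 54 mm behind the grasp point. The pads swing forward as they close: fully open they stand 13 mm farther back than shut.
Start: joints at [1.141, 0.313, 0.046, 1.304, 0, 1.431], TCP at [0.164, 0.551, 0.242] pointing down, gripper open.
Joint ranges: [-2.76, 2.76], [-0.86, 1.69], [-1.03, 1.26], [-2.2, 2.34], [-1.47, 1.5], [-3.14, 3.14]. Speed limits (rad/s): [2.57, 2.57, 3.14, 3.14, 3.14, 3.14].

INTERFACE

Orientations are given as a unit quaternion [w, x, y, z].
In Python, from workcell import * gives the robot as it stands. The module is installed in compiled form; this text tells all that it offers.
- The arm moves only by the tool jog_arm, never from a script. Its argument "moves" is a list of rows, each an object with "fingers": the closure, from 0 (fully open) to 1 (shut); "slide": the shift along the tool's x, y, z in mm, a list of three; "angular": the turn, a rotation vector about the tool's x, y, z in degrees, a list of three. A call has 1 to 10 rows; each row is the pose to reach, as a shift and turn from the pose commanded when the call began, along the tool's axes at that moment; what a row does not reach only later rows make up. A row lasts 1/12 s, in which the tool goes at most 41.7 mm and 7.16 degrees, less where a joint would pass 70% of its speed; a pose out of reach is approached as far as the arm can. A call with a gripper value outside its range is refused whole. The fingers move at their own pace and stop on an object; "squeeze" is the grip in N (left out, the last holds). Time passes only in rows, so rows that repeat a pose let the fingers close. It gives the time, the measured TCP pose, the force, the opening and the grip force at its end, in the units of the state.
- get_state(): the state, without advancing time (a new reading comes with each control period).
- read_camera(name): name is "scene" or "top" or "wrist"; returns a dict with "color" (480x640x3 uint8, red, green, blue), "fovy" (degrees; the focal length in pixels is half the picture's height over the tangent of half this angle, whatever the lens; pixels are square), "cx", "cy" (the principal point, pixels), "world_from_camera" (4x4, takes a point from camera to world coordinates); the wrist camera has in their place "tool_from_camera" (4x4, takes a point from camera to tool coordinates, whose origin is the TCP and whose axes are the flange's). Camera axes: x right, y down, z forward; pixel columns grow to the right and rows downward; lengths in m; the calibration is good to about 2 mm. The wrist camera is an equidistant fisheye: a pixel r from the principal point sees the ray r / f radians off the axis. A picture is of the moment at which its call begins: read the wrist's pose just before it. There is no depth.
- hand_in(): hands the job in; it is judged then, once.
Trained networks look in a picture, given as the dict that the camera call returned (one of the last four; its "shot" number tells which), for a name from the list of things; names that differ only in an ending like _2 or _b are one class to them, and where a whole thing is asked for, a point or a joint stands for the part that bears it (a point fixed in the world has none). Each returns a list of dicts, best first, with "p" (0 to 1); they miss things now and then, are a little off and sometimes report something else, mostly with a low value. They report only what shows in the picture. A call takes as long as a camera call.
- look_for(target, picture): "point" ([column, row] in pixels, amid what is visible of it).
- tip_of(target, picture): "point" ([column, row] in pixels: a listed point, or the origin of a listed thing).
The state is a dict: "clock": time; "joint_pos": joint angles; "qvel": joint speeds; "tau": joint torques, N m; "tcp_pos": TCP position; "orientation": TCP orientation; "wrist_force": force on the tool from outside, world axes, zero at the start; "ft_torque": the same for the moment, N m; "finger_gap": finger opening in m; "grip_force": force on a finger pad.
Only numpy, scipy, OpenCV 4.12 (cv2) and the standard library are available. Lean on these libraries where they do the work, as an engineer would, in place of code of your own. Each camera call takes 0.05 s, during which the arm holds its last target. There are 200 camera calls.

TASK

Send the striped gift carton down to the landing of the counter chute: lift the gate bolt by its red fin over the orange bumps, draw it fully back until its tongue is clear of the mouth and let it settle down in its track. Then raise the tray by its steel handle, no steeper than about 30 degrees, hold it tipped until the carton has slid down against the end board, and lower the tray fully level again. Do not touch the carton, and leave the thread cone, the jar and the mug where they stand.

Things in the scene. Friction and masses are not known exactly. Their poses are not given: they have to be found in the camera images.
- chute: Fixed plywood stand with blue side boards, place and yaw vary. Origin on the counter under the tray's hinge; y runs level up along the tray (tray on the +y side, landing slope on the -y side), x across the chute, z up. The bolt track lies on the -x side of the mouth. All chute sizes below are in this frame.
- hinge (a point): The tray's hinge, at x = 0, y = 0, z = 70 mm; the hinge axis is the chute's x axis. Site axes as the chute's.
- landing (a point): Middle of where the carton's underside comes to lie, about y = -82, z = 31 mm. The landing is a fixed plywood slope falling 24 degrees towards -y, 100 mm wide inside, from the mouth (z = 66 mm) to a blue end board at about y = -130 mm; side boards 27 mm high. Site axes as the chute's.
- track (a point): Middle of the floor of the bolt track, x = -150, y = -12, z = 70 mm. Aluminium channel along x (x = -50 to -250), leaning: its upward normal is (0, -sin 35deg, cos 35deg) in chute axes. 26 mm wide inside, walls 20 mm high. On its floor orange bumps 10 mm high, 12 mm long at x = -56, -90, -170, and an end stop at -246 mm. Site axes as the chute's.
- tray (a joint): Angle of the tipping tray, rad: 0 level (resting on its post), grows as the handle end (+y) is raised; stop at 0.9. It weighs 0.5 kg and falls back when let go. Floor 213 mm long, top level with the hinge, 88 mm wide inside, blue sides 22 mm high. The carton starts to slide by itself at some 12 to 20 degrees.
- tray_handle (a point): Middle of the tray's handle: round steel bar 12 mm thick, 90 mm long, parallel to the hinge, 40 mm beyond the tray's end; tray level: y = 255, z = 94 mm in the chute's frame. It can turn in a grip. The point's axes turn with the tray.
- bolt: Loose dark steel gate bolt, 0.25 kg, leaning with the track. Origin: middle of its red fin, the grip. Axes parallel to the chute's. Fin: 60 mm long in x, 10 mm thick, standing along the track's normal, its top edge 22 mm above and the bar 28 mm below the origin along it; grip it across the 10 mm, tool tilted along that normal. Shut: origin at x = -92, y = -47, z = 114 mm in the chute's frame.
- tongue (a point): Tip of the bolt, which bars the mouth when shut (x = 0). Bar 172 x 20 x 16 mm on two feet 12 mm high, 16 mm long, between the bumps. To travel the whole bolt must rise more than 10 mm along the track's normal (13 to 16 is right, the walls still guide it), then go to -x; fully back is 55 to 80 mm from shut, feet down on the floor again.
- carton: Stiff orange gift carton with coloured stripes, 76 (x) x 100 (y) x 45 mm high, 0.2 to 0.45 kg, origin in the middle of its underside; at the start it lies on the level tray behind the bolt, underside 70 mm above the counter.
- thread_cone: Bystander: red thread cone, 68 mm wide, 112 mm high, origin under its middle.
- button_jar: Bystander: glass jar with yellow lid, 66 mm wide, 90 mm high, origin under its middle.
- mug: Bystander: blue mug, 76 mm wide, 90 mm high, origin under its middle.

How it is judged:
By the outcome, as a careful person would: the job done as asked, in the order asked, and still so for the second after the job is handed in, with the robot touching nothing.
It also fails if it takes over 54 s, if anything falls off the work surface, if the arm or the gripper's body presses on something with over 40 N, if the wrist force passes 120 N, or if a joint passes its speed limit or range.

## Working session

There is one attempt and no reset: what is moved stays moved. The work goes in short steps, Python scripts to look and compute and a tool call to move; the robot and the scene stay as the last step left them, time stands still between calls to the robot, and variables do not carry over. Pictures are saved under pics/ and viewed, at most 10 in all, crops included, and the job is handed in when it is done.

Besides the shell and the picture viewer there is one more tool, called after ">>>" as name(argument=value, ...) on one line, values as JSON. jog_arm: Moves the arm, as the interface text tells. Its arguments: {"type":"object","properties":{"moves":{"type":"array","items":{"type":"object","properties":{"fingers":{"type":"number"},"slide":{"type":"array","items":{"type":"number"}},"angular":{"type":"array","items":{"type":"number"}}}}},"squeeze":{"type":"number"}},"required":["moves"]}

```bash
mkdir -p pics; cat > h.py <<'E'
from workcell import *
import numpy as np, cv2
from scipy.spatial.transform import Rotation as R
def Rq(q): return R.from_quat([q[1],q[2],q[3],q[0]])
def ray(pic,p,st=None):
    f=240/np.tan(np.radians(pic["fovy"])/2)
    d=np.array([p[0]-pic["cx"],p[1]-pic["cy"]])
    if "world_from_camera" in pic:
        T=np.array(pic["world_from_camera"]); v=np.array([d[0]/f,d[1]/f,1])
    else:
        r=np.hypot(*d); a=r/f; v=np.r_[np.sin(a)*d/max(r,1e-9),np.cos(a)]
        W=np.eye(4); W[:3,:3]=Rq(st["orientation"]).as_matrix(); W[:3,3]=st["tcp_pos"]
        T=W@np.array(pic["tool_from_camera"])
    v=T[:3,:3]@v; return T[:3,3],v/np.linalg.norm(v)
def project(pic,P,st=None):
    f=240/np.tan(np.radians(pic["fovy"])/2)
    if "world_from_camera" in pic: T=np.array(pic["world_from_camera"])
    else:
        W=np.eye(4); W[:3,:3]=Rq(st["orientation"]).as_matrix(); W[:3,3]=st["tcp_pos"]
        T=W@np.array(pic["tool_from_camera"])
    c=np.linalg.inv(T)@np.r_[P,1]; c=c[:3]
    if "world_from_camera" in pic: return f*c[:2]/c[2]+[pic["cx"],pic["cy"]]
    a=np.arctan2(np.hypot(c[0],c[1]),c[2]); return f*a*c[:2]/np.hypot(c[0],c[1])+[pic["cx"],pic["cy"]]
def chute(x,y,yaw):  # world from chute
    T=np.eye(4); T[:3,:3]=R.from_euler('z',yaw).as_matrix(); T[:2,3]=[x,y]; return T
PTS=dict(hinge=[0,0,.07],landing=[0,-.082,.031],track=[-.15,-.012,.07],tray_handle=[0,.255,.094],bolt=[-.092,-.047,.114],tongue=None,carton=None)
E
cat > m1.py <<'E'
from h import *
from scipy.optimize import least_squares
obs=[]
for n in ("scene","top"):
    pic=read_camera(n); cv2.imwrite(f"pics/{n}1.png",pic["color"][:,:,::-1])
    for k in ("hinge","landing","track","tray_handle","bolt","thread_cone","button_jar","mug","carton","tongue"):
        r=tip_of(k,pic)
        if r:
            print(n,k,np.round(r[0]["point"],1),round(r[0]["p"],2),end=' ')
            o,v=ray(pic,r[0]["point"])
            z=PTS[k][2] if PTS.get(k) else (0.07 if k=="carton" else 0)
            print(np.round(o+v*(z-o[2])/v[2],3))
            if PTS.get(k) and r[0]["p"]>.4: obs.append((pic,k,np.array(r[0]["point"])))
def f(p):
    T=chute(*p); return np.concatenate([project(pic,(T@np.r_[PTS[k],1])[:3])-q for pic,k,q in obs])
best=min((least_squares(f,[.5,.0,a],loss='soft_l1',f_scale=3) for a in np.arange(-3,3.2,1)),key=lambda s:s.cost)
print(best.x,best.cost); 
for (pic,k,q),e in zip(obs,best.fun.reshape(-1,2)): print(k,np.round(e,1))
np.save("ch.npy",best.x)
E
python3 m1.py; python3 -c "
from h import *
a=cv2.imread('pics/scene1.png');b=cv2.imread('pics/top1.png')
cv2.imwrite('pics/both.png',np.vstack([cv2.resize(a,(400,300)),cv2.resize(b,(400,300))]))"
```

```text
scene hinge [298.3 268.7] 0.66 [ 0.599 -0.097  0.07 ]
scene landing [291.5 300.4] 0.74 [ 0.638 -0.186  0.031]
scene track [249.  265.9] 0.85 [ 0.468 -0.167  0.07 ]
scene tray_handle [321.6 215.5] 0.63 [0.517 0.147 0.094]
scene bolt [263.4 261. ] 0.77 [ 0.528 -0.167  0.114]
scene thread_cone [207.2 357.5] 0.65 [ 0.565 -0.46   0.   ]
scene button_jar [370.3 203.4] 0.97 [0.54  0.429 0.   ]
scene mug [299.6 286.2] 0.19 [ 0.598 -0.094  0.   ]
scene carton [304.4 257.3] 0.55 [ 0.582 -0.042  0.07 ]
scene tongue [297.1 270.2] 0.96 [ 0.546 -0.036  0.   ]
top hinge [352.1 254.5] 0.89 [ 0.609 -0.102  0.07 ]
top track [377.7 311.5] 0.97 [ 0.47  -0.161  0.07 ]
top tray_handle [255.4 292.1] 0.91 [0.521 0.131 0.094]
top bolt [384.6 285.3] 0.78 [ 0.531 -0.174  0.114]
top thread_cone [493.7 269. ] 0.89 [ 0.572 -0.467  0.   ]
top button_jar [137.9 292.9] 0.83 [0.527 0.439 0.   ]
top mug [287.1 194.6] 0.84 [0.773 0.058 0.   ]
top carton [324.3 265.1] 0.58 [ 0.584 -0.034  0.07 ]
top tongue [359.7 250.3] 0.74 [ 0.626 -0.126  0.   ]
[ 0.6051461  -0.10190192  0.33608083] 15.077853029954264
hinge [0.7 1.5]
landing [-0.3 -2.1]
track [ 0.8 -0.8]
tray_handle [-0.3  1.5]
bolt [-0.5  2.4]
hinge [-0.1  1.4]
track [0.9 0.9]
tray_handle [-3.2 -0.1]
bolt [ 1.  -1.4]
```

View pics/top1.png

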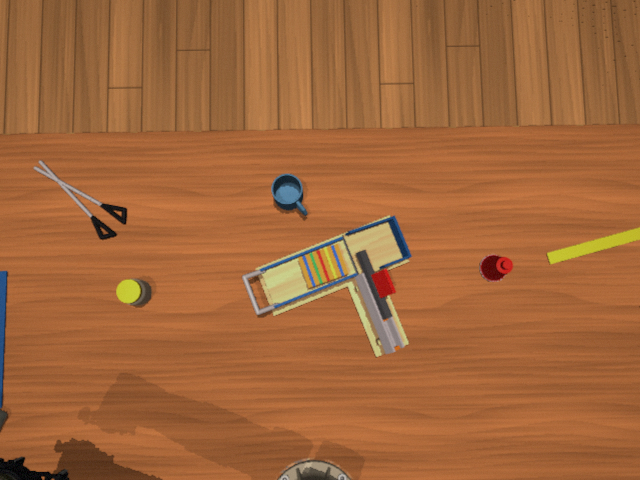

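View pics/scene1.png

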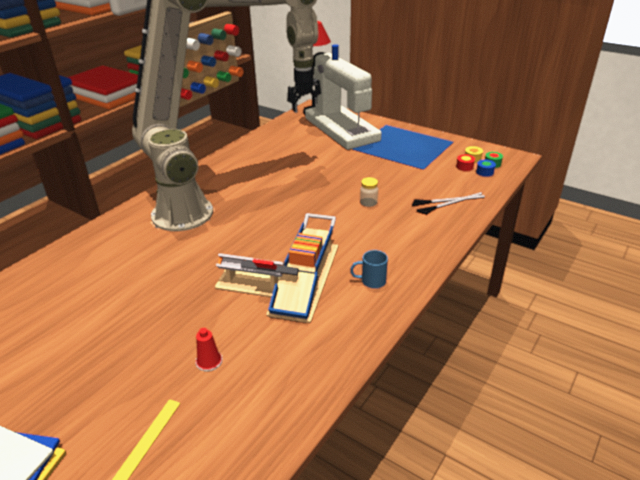

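```bash
cat >> h.py <<'E'
def toolR(tilt,flip,yaw):  # tool z = (0,sin t,-cos t) in chute, tool y across
    z=np.array([0,np.sin(tilt),-np.cos(tilt)]); y=np.array([0,np.cos(tilt),np.sin(tilt)])*flip
    return R.from_euler('z',yaw)*R.from_matrix(np.c_[np.cross(y,z),y,z])
def delta(st,P,Rt):
    R0=Rq(st["orientation"]); 
    return np.round(R0.inv().apply(P-np.array(st["tcp_pos"]))*1000,1),np.round(np.degrees((R0.inv()*Rt).as_rotvec()),2)
def show(c,tilt,flip,ch,st=None):  # grasp point c in chute frame
    st=st or get_state(); Rt=toolR(tilt,flip,ch[2]); g=(chute(*ch)@np.r_[c,1])[:3]
    P=g+Rt.apply([0,0,.008]); return delta(st,P,Rt)
N35=np.array([0,-np.sin(np.radians(35)),np.cos(np.radians(35))])
E
python3 -c "
from h import *
ch=np.load('ch.npy');st=get_state();print(Rq(st['orientation']).as_matrix().round(3),st['tcp_pos'],st['joint_pos'],st['finger_gap'])
B=np.array(PTS['bolt'])
for f in(1,-1):
  print(f,show(B+N35*.12,np.radians(35),f,ch),show(B+N35*.12,0,f,ch))
"
```

```text
[[-0.958  0.286  0.   ]
 [ 0.286  0.958  0.   ]
 [ 0.     0.    -1.   ]] [0.16433629 0.55106757 0.24233201] [1.14139796e+00 3.13202438e-01 4.61249418e-02 1.30360693e+00
 1.84382046e-05 1.43121707e+00] 0.08586912340583787
1 (array([-599.6, -643.8,   36.5]), array([-33.83,  10.95, -34.72])) (array([-602.3, -647.5,   38. ]), array([ 1.000e-02,  0.000e+00, -3.586e+01]))
-1 (array([-599.6, -643.8,   36.5]), array([ 14.13,  43.64, 138.45])) (array([-602.3, -647.5,   38. ]), array([ 0.0000e+00, -1.0000e-02,  1.4414e+02]))
```

>>> jog_arm(moves=[{"slide":[-374,-254,-90],"angular":[0,0,-20],"fingers":0.4},{"slide":[-374,-254,-90],"angular":[0,0,-20],"fingers":0.4},{"slide":[-374,-254,-90],"angular":[0,0,-20],"fingers":0.4},{"slide":[-374,-254,-90],"angular":[0,0,-20],"fingers":0.4},{"slide":[-374,-254,-90],"angular":[0,0,-20],"fingers":0.4},{"slide":[-374,-254,-90],"angular":[0,0,-20],"fingers":0.4},{"slide":[-374,-254,-90],"angular":[0,0,-20],"fingers":0.4},{"slide":[-374,-254,-90],"angular":[0,0,-20],"fingers":0.4},{"slide":[-374,-254,-90],"angular":[0,0,-20],"fingers":0.4},{"slide":[-374,-254,-90],"angular":[0,0,-20],"fingers":0.4}])

```text
clock: 1.93
tcp_pos: [0.4201, 0.2369, 0.3233]
orientation: [0.0, -0.03, 1.0, 0.0]
wrist_force: [2.1, 0.9, -0.1]
finger_gap: 0.0513
grip_force: 0.0
```

```bash
python3 -c "
from h import *
ch=np.load('ch.npy');st=get_state();print(st['joint_pos'],st['tcp_pos'],st['clock'],st['finger_gap'],st['wrist_force'])
print(show(np.array(PTS['bolt'])+N35*.15,np.radians(35),1,ch))
"
```

```text
[ 3.46711342e-01  1.19853216e-01 -2.91261677e-03  1.44712063e+00
  1.57516218e-04  2.87377747e-01] [0.42011153 0.23689885 0.32331568] 1.9333 0.05131158070735163 [ 2.08826553  0.85116817 -0.13278682]
(array([-111.1, -497.9,   92.9]), array([-34.76,   4.89, -15.34]))
```

>>> jog_arm(moves=[{"slide":[-111,-498,80],"angular":[-35,5,-15]},{"slide":[-111,-498,80],"angular":[-35,5,-15]},{"slide":[-111,-498,80],"angular":[-35,5,-15]},{"slide":[-111,-498,80],"angular":[-35,5,-15]},{"slide":[-111,-498,80],"angular":[-35,5,-15]},{"slide":[-111,-498,80],"angular":[-35,5,-15]},{"slide":[-111,-498,80],"angular":[-35,5,-15]},{"slide":[-111,-498,80],"angular":[-35,5,-15]},{"slide":[-111,-498,80],"angular":[-35,5,-15]},{"slide":[-111,-498,80],"angular":[-35,5,-15]}])

```text
schema error: expected keys fingers, slide, angular
```

```bash
cat > m2.py <<'E'
from h import *
from scipy.optimize import least_squares
ch=np.load('ch.npy'); st=get_state(); print(st['joint_pos'].round(2) if hasattr(st['joint_pos'],'round') else st['joint_pos'],st['tcp_pos'],st['clock'])
pic=read_camera('wrist'); cv2.imwrite('pics/w1.png',pic['color'][:,:,::-1])
for k in ("bolt","track","hinge","tongue","landing","tray_handle"):
    r=tip_of(k,pic)
    P=dict(PTS,tongue=[0,-.047+.036*N35[1]*-1,.114-.036*N35[2]])[k]
    if r: print(k,np.round(r[0]["point"],1),round(r[0]["p"],2),"pred",project(pic,(chute(*ch)@np.r_[P,1])[:3],st).round(1))
print(show(np.array(PTS['bolt'])+N35*.15,np.radians(35),1,ch,st))
E
python3 m2.py
```

```text
[ 0.35  0.12 -0.    1.45  0.    0.29] [0.42011153 0.23689885 0.32331568] 1.9333
bolt [  7.4 285.9] 0.79 pred [  5.1 281.3]
track [ 27.4 228.7] 0.58 pred [ 22.9 225.5]
hinge [ 72.9 325. ] 0.89 pred [ 70.8 320.8]
tongue [ 54.6 331. ] 0.68 pred [ 54.  328.3]
landing [ 56.7 318.4] 0.86 pred [ 51.  317.3]
tray_handle [224.6 284. ] 0.71 pred [221.5 290.3]
(array([-111.1, -497.9,   92.9]), array([-34.76,   4.89, -15.34]))
```

View pics/w1.png

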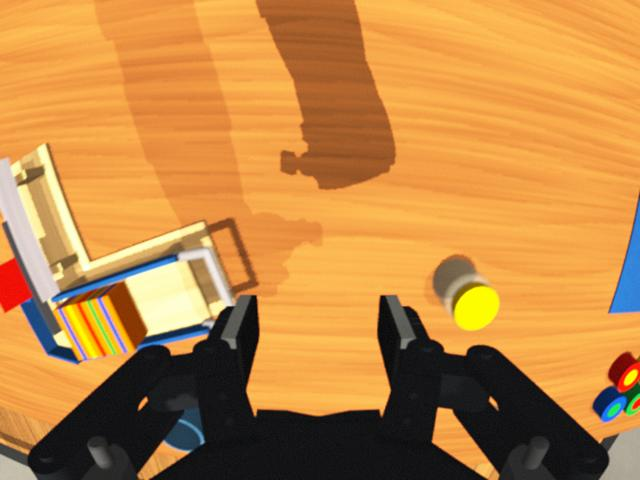

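The wrist picture shows the chute at lower left with the red fin at about (10,285) and the handle bar at (215,275). Both agree with the fit to a few pixels. I'll resend the refused move with the fingers value.

>>> jog_arm(moves=[{"slide":[-111,-498,80],"angular":[-35,5,-15],"fingers":0.4},{"slide":[-111,-498,80],"angular":[-35,5,-15],"fingers":0.4},{"slide":[-111,-498,80],"angular":[-35,5,-15],"fingers":0.4},{"slide":[-111,-498,80],"angular":[-35,5,-15],"fingers":0.4},{"slide":[-111,-498,80],"angular":[-35,5,-15],"fingers":0.4},{"slide":[-111,-498,80],"angular":[-35,5,-15],"fingers":0.4},{"slide":[-111,-498,80],"angular":[-35,5,-15],"fingers":0.4},{"slide":[-111,-498,80],"angular":[-35,5,-15],"fingers":0.4},{"slide":[-111,-498,80],"angular":[-35,5,-15],"fingers":0.4},{"slide":[-111,-498,80],"angular":[-35,5,-15],"fingers":0.4}])

```text
clock: 3.12
tcp_pos: [0.5254, -0.1306, 0.2611]
orientation: [-0.052, -0.157, 0.94, 0.299]
wrist_force: [0.8, 0.1, -0.3]
finger_gap: 0.0516
grip_force: 0.0
```

```bash
python3 m2.py
```

```text
[-0.58  0.62  0.4   1.86  0.36 -1.01] [ 0.52543398 -0.13057976  0.26109469] 3.1167
bolt [143.8 246.1] 0.71 pred [137.5 238. ]
track [169.2 153. ] 0.87 pred [165.  147.3]
hinge [204.3 318.9] 0.7 pred [196.7 314.5]
tongue [178.9 332.8] 0.66 pred [173.8 328.6]
landing [109.8 320.8] 0.87 pred [106.4 317.2]
tray_handle [411.8 258.2] 0.72 pred [409.2 263.7]
(array([   6.8, -122. ,  -48.7]), array([ 0.32, -0.13, -0.27]))
```

>>> jog_arm(moves=[{"slide":[7,-112,-40],"angular":[0,0,0],"fingers":0.4},{"slide":[7,-112,-40],"angular":[0,0,0],"fingers":0.4},{"slide":[7,-112,-40],"angular":[0,0,0],"fingers":0.4},{"slide":[7,-112,-40],"angular":[0,0,0],"fingers":0.4},{"slide":[7,-112,-40],"angular":[0,0,0],"fingers":0.4},{"slide":[7,-112,-40],"angular":[0,0,0],"fingers":0.4}])

```text
clock: 3.97
tcp_pos: [0.5556, -0.2393, 0.231]
orientation: [-0.052, -0.157, 0.94, 0.298]
wrist_force: [-0.2, 0.4, 0.6]
finger_gap: 0.051
grip_force: 0.0
```

```bash
cat > m3.py <<'E'
from h import *
import sys
from scipy.optimize import least_squares
ch=np.load('ch.npy'); st=get_state(); pic=read_camera('wrist'); cv2.imwrite(sys.argv[1],pic['color'][:,:,::-1])
P0=dict(PTS,tongue=[0,-.047-.036*N35[1],.114-.036*N35[2]]); del P0['carton']
print(st['joint_pos'].round(2),st['tcp_pos'])
obs=[]
for k in P0:
    r=tip_of(k,pic)
    if r and r[0]["p"]>.4: obs.append((k,np.array(r[0]["point"])))
def f(p):
    T=chute(*p); return np.concatenate([project(pic,(T@np.r_[P0[k],1])[:3],st)-q for k,q in obs])
print('before',f(ch).round(1)); s=least_squares(f,ch,loss='soft_l1',f_scale=3)
print([k for k,_ in obs],'after',s.fun.round(1),s.x,ch)
np.save('ch2.npy',s.x)
for c in (ch,s.x): print(show(np.array(PTS['bolt'])+N35*.003,np.radians(35),1,c,st))
E
python3 m3.py pics/w2.png
```

```text
[-0.69  0.83  0.71  1.99  0.31 -1.1 ] [ 0.55557175 -0.2393193   0.23100734]
before [ -7.8  -5.9  -2.5  -5.3  -2.7   2.6  -3.   -7.5 -71.4  31.6]
['landing', 'track', 'tray_handle', 'bolt', 'tongue'] after [  0.5  -1.3   0.1   0.2   0.5  -1.8   2.5  -0.7 -64.1  34.1] [ 0.60665163 -0.09286404  0.37205421] [ 0.6051461  -0.10190192  0.33608083]
(array([ -0.3, -13.4, 138.9]), array([ 0.27, -0.04, -0.29]))
(array([ -6.3,  -9.5, 141.6]), array([ 0.27,  1.14, -1.97]))
```

View pics/w2.png

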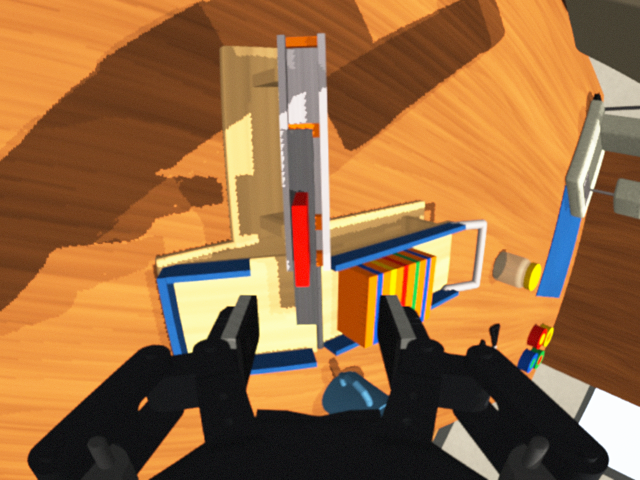

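Wrist view: the red fin is centred at about (301,240), between the fingers. The track runs nearly vertical at columns 281–327, so the yaw is right to within 1–2°. I'll go down most of the way and check again.

>>> jog_arm(moves=[{"slide":[-3,-11,90],"angular":[0.3,0.5,-1.2],"fingers":0.4},{"slide":[-3,-11,90],"angular":[0.3,0.5,-1.2],"fingers":0.4},{"slide":[-3,-11,90],"angular":[0.3,0.5,-1.2],"fingers":0.4},{"slide":[-3,-11,90],"angular":[0.3,0.5,-1.2],"fingers":0.4},{"slide":[-3,-11,90],"angular":[0.3,0.5,-1.2],"fingers":0.4},{"slide":[-3,-11,90],"angular":[0.3,0.5,-1.2],"fingers":0.4}])

```text
clock: 4.82
tcp_pos: [0.5455, -0.201, 0.1525]
orientation: [-0.051, -0.168, 0.94, 0.294]
wrist_force: [0.2, -0.0, -0.2]
finger_gap: 0.0517
grip_force: 0.0
```

```bash
python3 m3.py pics/w3.png
```

```text
[-0.65  0.77  0.41  1.74  0.31 -1.09] [ 0.54546425 -0.20097388  0.15245265]
before [ -4.2  -5.7  -2.7  -8.2  -2.1   5.2  -3.6 -11.5  -2.8  -8.1]
['hinge', 'track', 'tray_handle', 'bolt', 'tongue'] after [ 0.2 -1.6 -2.4  1.3 -0.3  3.2 -0.6  0.1  2.4 -3.3] [ 0.60897126 -0.09569118  0.36402239] [ 0.6051461  -0.10190192  0.33608083]
(array([ 2.6,  0.2, 51.9]), array([-0.26, -0.37,  0.9 ]))
(array([-4.3,  1.8, 53. ]), array([-0.26,  0.54, -0.42]))
```

View pics/w3.png

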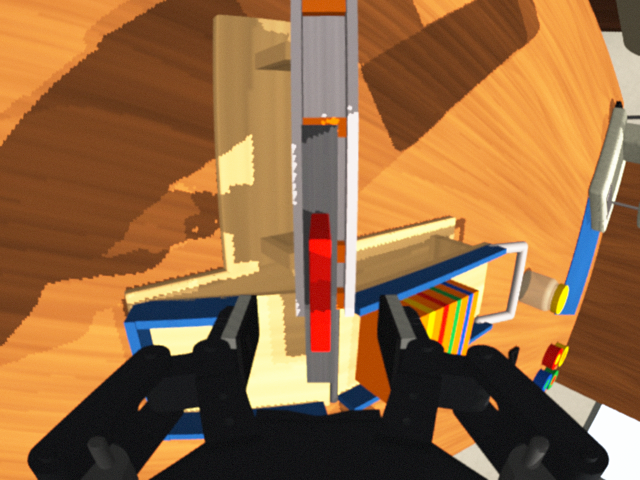

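The fin is at columns 310–331, rows 213–352, centred between the fingers and aligned with them. Next I go down and close on it.

>>> jog_arm(moves=[{"slide":[-4,1.5,30],"angular":[0,0.3,0],"fingers":0.4},{"slide":[-4,1.5,52],"angular":[0,0.3,0],"fingers":0.4},{"slide":[-4,1.5,52],"angular":[0,0.3,0],"fingers":0.4},{"slide":[-4,1.5,52],"angular":[0,0.3,0],"fingers":0.4},{"slide":[-4,1.5,52],"angular":[0,0.3,0],"fingers":0.95},{"slide":[-4,1.5,52],"angular":[0,0.3,0],"fingers":0.95},{"slide":[-4,1.5,52],"angular":[0,0.3,0],"fingers":0.95},{"slide":[-4,1.5,52],"angular":[0,0.3,0],"fingers":0.95},{"slide":[-4,1.5,52],"angular":[0,0.3,0],"fingers":0.95}], squeeze=60)

```text
clock: 5.92
tcp_pos: [0.5379, -0.1701, 0.1094]
orientation: [-0.054, -0.168, 0.939, 0.294]
wrist_force: [0.9, -3.9, 4.1]
finger_gap: 0.0094
grip_force: 59.0
```

>>> jog_arm(moves=[{"slide":[0,0,-5],"angular":[0,0,0],"fingers":0.95},{"slide":[0,0,-10],"angular":[0,0,0],"fingers":0.95},{"slide":[0,0,-14.5],"angular":[0,0,0],"fingers":0.95},{"slide":[0,0,-14.5],"angular":[0,0,0],"fingers":0.95},{"slide":[0,0,-14.5],"angular":[0,0,0],"fingers":0.95},{"slide":[0,0,-14.5],"angular":[0,0,0],"fingers":0.95}])

```text
clock: 6.42
tcp_pos: [0.5399, -0.1767, 0.1201]
orientation: [-0.055, -0.168, 0.939, 0.295]
wrist_force: [0.6, -0.1, -2.4]
finger_gap: 0.0093
grip_force: 58.5
```

```bash
python3 -c "
from h import *
st=get_state();print(Rq(st['orientation']).as_matrix().round(3),st['wrist_force'])
c=np.load('ch2.npy');print(delta(st,np.array(st['tcp_pos']),toolR(np.radians(35),1,c[2])), show(np.array(PTS['bolt']),np.radians(35),1,c))
pic=read_camera('wrist');cv2.imwrite('pics/w4.png',pic['color'][:,:,::-1])"
```

```text
[[-0.937 -0.284 -0.202]
 [-0.349  0.769  0.536]
 [ 0.003  0.573 -0.819]] [ 0.61113502 -0.10800878 -2.38005139]
(array([0., 0., 0.]), array([-0.02,  0.1 , -0.49])) (array([-1.3, -0.1, 15.4]), array([-0.02,  0.1 , -0.49]))
```

View pics/w4.png

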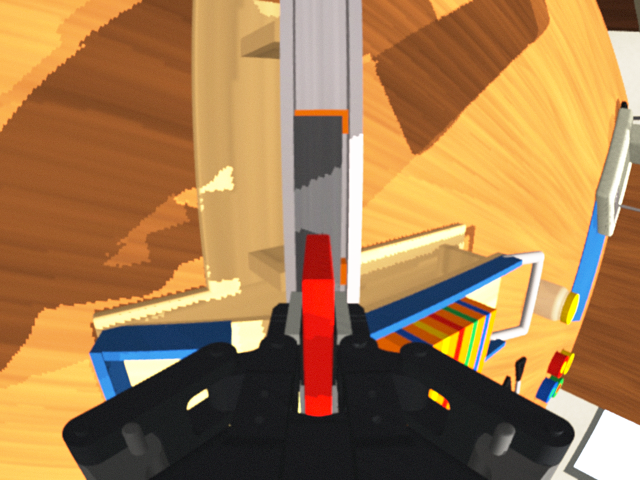

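The fin is held at columns 303–333 and the bolt is off the floor (rear end at row 115, weight on the wrist). It has risen about 12.7 mm. I'll raise it another 1.5 mm and draw it back.

>>> jog_arm(moves=[{"slide":[0,0,-1.5],"angular":[0,0,-0.4],"fingers":0.95},{"slide":[15,0,-1.5],"angular":[0,0,-0.4],"fingers":0.95},{"slide":[30,0,-1.5],"angular":[0,0,-0.4],"fingers":0.95},{"slide":[45,0,-1.5],"angular":[0,0,-0.4],"fingers":0.95},{"slide":[58,0,-1.5],"angular":[0,0,-0.4],"fingers":0.95},{"slide":[67,0,-1.5],"angular":[0,0,-0.4],"fingers":0.95},{"slide":[67,0,-1.5],"angular":[0,0,-0.4],"fingers":0.95},{"slide":[67,0,-1.5],"angular":[0,0,-0.4],"fingers":0.95}])

```text
clock: 7.13
tcp_pos: [0.4777, -0.2011, 0.122]
orientation: [-0.053, -0.171, 0.938, 0.296]
wrist_force: [1.1, -0.1, -2.9]
finger_gap: 0.0096
grip_force: 58.6
```

>>> jog_arm(moves=[{"slide":[0,0,5],"angular":[0,0,0],"fingers":0.95},{"slide":[0,0,10],"angular":[0,0,0],"fingers":0.95},{"slide":[0,0,13],"angular":[0,0,0],"fingers":0.95},{"slide":[0,0,14],"angular":[0,0,0],"fingers":0.95},{"slide":[0,0,14],"angular":[0,0,0],"fingers":0.95},{"slide":[0,0,14],"angular":[0,0,0],"fingers":0.95}])

```text
clock: 7.63
tcp_pos: [0.4748, -0.1931, 0.1102]
orientation: [-0.054, -0.172, 0.938, 0.296]
wrist_force: [0.6, -0.1, -1.9]
finger_gap: 0.0098
grip_force: 58.6
```

>>> jog_arm(moves=[{"slide":[0,0,1.5],"angular":[0,0,0],"fingers":0.95},{"slide":[0,0,1.5],"angular":[0,0,0],"fingers":0.95},{"slide":[0,0,1.5],"angular":[0,0,0],"fingers":0.4},{"slide":[0,0,1.5],"angular":[0,0,0],"fingers":0.4},{"slide":[0,0,1.5],"angular":[0,0,0],"fingers":0.4},{"slide":[0,0,1.5],"angular":[0,0,0],"fingers":0.4},{"slide":[0,0,-30],"angular":[0,0,0],"fingers":0.4},{"slide":[0,0,-70],"angular":[0,0,0],"fingers":0.4},{"slide":[0,0,-110],"angular":[0,0,0],"fingers":0.4},{"slide":[0,0,-110],"angular":[0,0,0],"fingers":0.4}])

```text
clock: 8.47
tcp_pos: [0.4994, -0.2567, 0.2061]
orientation: [-0.05, -0.172, 0.94, 0.291]
wrist_force: [-0.3, 0.1, 0.5]
finger_gap: 0.0515
grip_force: 0.0
```

```bash
cat > m4.py <<'E'
from h import *
from scipy.optimize import least_squares
st=get_state();print(st['tcp_pos'],st['joint_pos'].round(2),st['finger_gap'])
c=np.load('ch2.npy');pic=read_camera('wrist');cv2.imwrite('pics/w5.png',pic['color'][:,:,::-1])
B=np.array(PTS['bolt'])
for k in ('bolt','tongue'):
    r=tip_of(k,pic)
    if not r: print('no',k); continue
    b=B if k=='bolt' else B+[.092,0,0]-.036*N35
    g=lambda p:project(pic,(chute(*c)@np.r_[b+[-p[0],0,0]+N35*p[1],1])[:3],st)-r[0]['point']
    print(k,r[0],'back, up',least_squares(g,[.06,0]).x)
print('handle above',show(np.array([0,.255,.094+.12]),0,1,c,st),show(np.array([0,.255,.094+.12]),np.radians(-15),1,c,st))
E
python3 m4.py
```

```text
[ 0.49939617 -0.25671667  0.20607275] [-0.75  0.74  0.48  1.86  0.26 -1.19] 0.051490355639962036
bolt {'point': [318.4, 235.8], 'p': 0.96} back, up [ 0.06667755 -0.00741276]
tongue {'point': [318.1, 327.8], 'p': 0.68} back, up [0.09858319 0.05321465]
handle above (array([-158.1,  302.4,  208.2]), array([34.39,  0.4 , -0.14])) (array([-158.1,  300.9,  206.8]), array([49.39,  0.38, -0.2 ]))
```

View pics/w5.png

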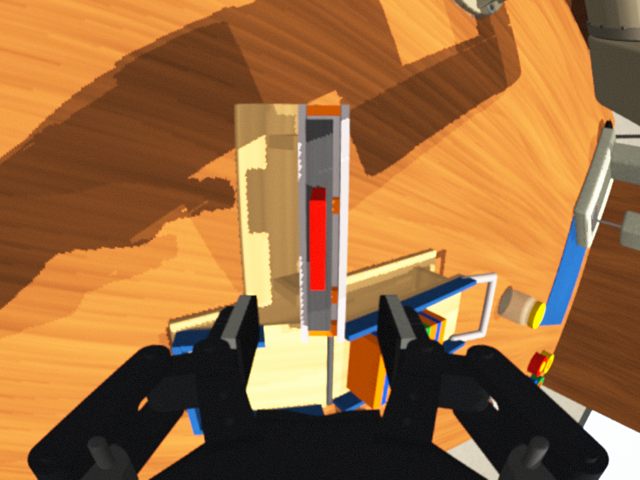

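The bolt lies in its track about 67 mm back: fin at (318,238), rear end near the end stop, front end near row 328, mouth clear. Next is the handle.

>>> jog_arm(moves=[{"slide":[0,25,-35],"angular":[0,0,0],"fingers":0.4},{"slide":[0,46,-66],"angular":[0,0,0],"fingers":0.4},{"slide":[-158,302,208],"angular":[34.4,0.4,-0.1],"fingers":0.53},{"slide":[-158,302,208],"angular":[34.4,0.4,-0.1],"fingers":0.53},{"slide":[-158,302,208],"angular":[34.4,0.4,-0.1],"fingers":0.53},{"slide":[-158,302,208],"angular":[34.4,0.4,-0.1],"fingers":0.53},{"slide":[-158,302,208],"angular":[34.4,0.4,-0.1],"fingers":0.53},{"slide":[-158,302,208],"angular":[34.4,0.4,-0.1],"fingers":0.53},{"slide":[-158,302,208],"angular":[34.4,0.4,-0.1],"fingers":0.53},{"slide":[-158,302,208],"angular":[34.4,0.4,-0.1],"fingers":0.53}])

```text
clock: 9.45
tcp_pos: [0.5083, 0.0693, 0.2173]
orientation: [-0.005, -0.183, 0.983, 0.005]
wrist_force: [0.5, -1.1, 1.4]
finger_gap: 0.0403
grip_force: 0.0
```

```bash
python3 -c "
from h import *
c=np.load('ch2.npy');st=get_state();print(st['tcp_pos'],st['finger_gap'],show(np.array([0,.255,.094+.08]),0,1,c,st))"
```

```text
[0.50827287 0.0692703  0.21729323] 0.04025904759952666 (array([-36. ,  64.3,  51.7]), array([ 0.61, -0.43,  0.2 ]))
```

>>> jog_arm(moves=[{"slide":[-36,64,40],"angular":[0.3,-0.4,0.2],"fingers":0.53},{"slide":[-36,64,40],"angular":[0.3,-0.4,0.2],"fingers":0.53},{"slide":[-36,64,40],"angular":[0.3,-0.4,0.2],"fingers":0.53},{"slide":[-36,64,40],"angular":[0.3,-0.4,0.2],"fingers":0.53},{"slide":[-36,64,40],"angular":[0.3,-0.4,0.2],"fingers":0.53},{"slide":[-36,64,40],"angular":[0.3,-0.4,0.2],"fingers":0.53}])

```text
clock: 9.95
tcp_pos: [0.5213, 0.1382, 0.1791]
orientation: [0.0, -0.18, 0.984, 0.002]
wrist_force: [0.7, -1.1, -0.0]
finger_gap: 0.0401
grip_force: 0.0
```

```bash
python3 -c "
from h import *
c=np.load('ch2.npy');st=get_state();pic=read_camera('wrist');cv2.imwrite('pics/w6.png',pic['color'][:,:,::-1])
for r in tip_of('tray_handle',pic)[:2]:
  o,v=ray(pic,r['point'],st);P=o+v*(.094-o[2])/v[2];print(r,np.linalg.inv(chute(*c))@np.r_[P,1])
print(st['tcp_pos'],st['finger_gap'],show(np.array([0,.255,.094]),0,1,c,st), project(pic,(chute(*c)@[0,.255,.094,1])[:3],st))"
```

```text
{'point': [324.2, 245.9], 'p': 0.8} [-0.00216944  0.25518665  0.094       1.        ]
[0.52127438 0.13824869 0.17910293] 0.0401343385094192 (array([ 1.4,  4.7, 93.1]), array([ 0.26,  0.05, -0.16])) [323.88853308 249.24771068]
```

View pics/w6.png

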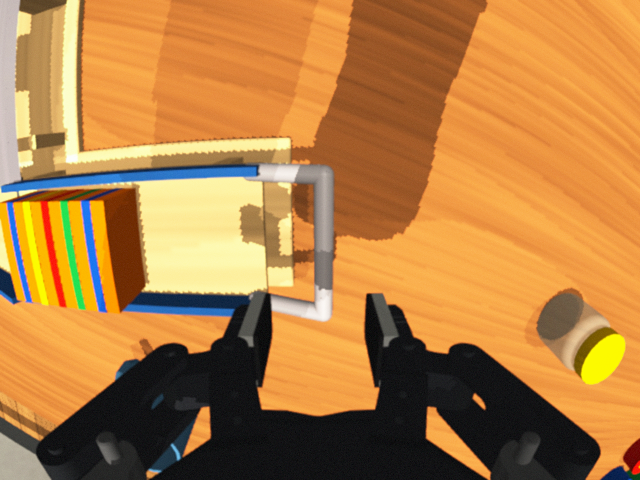

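The handle bar runs from (322,175) to (326,315), centred at (324,246), which matches the model. I'll go down and grip it.

>>> jog_arm(moves=[{"slide":[3,5,30],"angular":[0,0,0],"fingers":0.53},{"slide":[3,5,65],"angular":[0,0,0],"fingers":0.53},{"slide":[3,5,92],"angular":[0,0,0],"fingers":0.53},{"slide":[3,5,92],"angular":[0,0,0],"fingers":0.53},{"slide":[3,5,92],"angular":[0,0,0],"fingers":0.53},{"slide":[3,5,92],"angular":[0,0,0],"fingers":0.95},{"slide":[3,5,92],"angular":[0,0,0],"fingers":0.95},{"slide":[3,5,92],"angular":[0,0,0],"fingers":0.95},{"slide":[3,5,92],"angular":[0,0,0],"fingers":0.95}], squeeze=50)

```text
clock: 10.8
tcp_pos: [0.5197, 0.1416, 0.0899]
orientation: [0.003, -0.179, 0.984, 0.001]
wrist_force: [0.2, -5.2, 2.3]
finger_gap: 0.0097
grip_force: 48.7
```

```bash
python3 -c "
from h import *
c=np.load('ch2.npy');st=get_state();R0=Rq(st['orientation']);g=(chute(*c)@[0,.255,.094,1])[:3]
h0=np.array(st['tcp_pos'])-R0.apply([0,0,.008]);print(np.linalg.inv(chute(*c))@np.r_[h0,1])
for a in (4,8,12,16,20,24,26):
  t=np.radians(a);p=lambda t:np.array([0,.255*np.cos(t)-.024*np.sin(t),.07+.255*np.sin(t)+.024*np.cos(t)])
  d=chute(*c)[:3,:3]@(p(t)-p(0));print(a,(R0.inv().apply(d)*1000).round(1))"
```

```text
[0.00102853 0.25354818 0.09786874 1.        ]
4 [ -0.1  -2.3 -17.7]
8 [ -0.2  -5.8 -35.3]
12 [ -0.3 -10.6 -52.5]
16 [ -0.5 -16.5 -69.4]
20 [ -0.6 -23.6 -85.8]
24 [  -0.7  -31.8 -101.6]
26 [  -0.7  -36.3 -109.4]
```

>>> jog_arm(moves=[{"slide":[0,0,-9],"angular":[0,0,0],"fingers":0.95},{"slide":[0,-2.3,-18],"angular":[0,0,0],"fingers":0.95},{"slide":[0,-4,-27],"angular":[0,0,0],"fingers":0.95},{"slide":[0,-6,-35],"angular":[0,0,0],"fingers":0.95},{"slide":[0,-6,-35],"angular":[0,0,0],"fingers":0.95},{"slide":[0,-6,-35],"angular":[0,0,0],"fingers":0.95}])

```text
clock: 11.3
tcp_pos: [0.5215, 0.1366, 0.1237]
orientation: [0.003, -0.18, 0.984, 0.001]
wrist_force: [5.0, -2.5, -4.5]
finger_gap: 0.0101
grip_force: 48.7
```

```bash
python3 -c "
from h import *
st=get_state();pic=read_camera('wrist');pc=read_camera('scene');cv2.imwrite('pics/w7.png',np.hstack([cv2.resize(pic['color'],(400,300)),cv2.resize(pc['color'][170:350,200:440],(400,300))])[:,:,::-1])
print(st['wrist_force'],st['finger_gap'])"
```

```text
[ 5.01282811 -2.49930814 -4.48578595] 0.010094740572364468
```

View pics/w7.png

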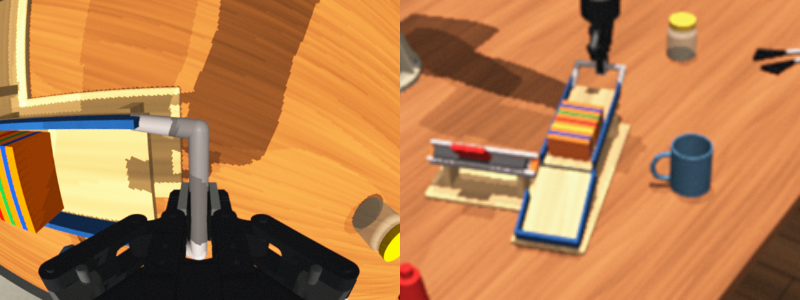

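The handle is in the fingers at about (195,190) in the left half, and the tray is up about 8° with the carton on it. On the right, the bolt is clear of the mouth. I'll tip it further.

>>> jog_arm(moves=[{"slide":[0,-2,-9],"angular":[0,0,0],"fingers":0.95},{"slide":[0,-5,-17],"angular":[0,0,0],"fingers":0.95},{"slide":[0,-8,-26],"angular":[0,0,0],"fingers":0.95},{"slide":[0,-11,-34],"angular":[0,0,0],"fingers":0.95},{"slide":[0,-14,-42],"angular":[0,0,0],"fingers":0.95},{"slide":[0,-18,-50],"angular":[0,0,0],"fingers":0.95},{"slide":[0,-22,-58],"angular":[0,0,0],"fingers":0.95},{"slide":[0,-26,-66],"angular":[0,0,0],"fingers":0.95},{"slide":[0,-26,-66],"angular":[0,0,0],"fingers":0.95},{"slide":[0,-26,-66],"angular":[0,0,0],"fingers":0.95}])

```text
clock: 12.23
tcp_pos: [0.53, 0.1141, 0.1893]
orientation: [0.003, -0.18, 0.984, 0.004]
wrist_force: [4.2, 5.0, -0.1]
finger_gap: 0.0099
grip_force: 48.9
```

```bash
cat > m5.py <<'E'
from h import *
import sys
c=np.load('ch2.npy');st=get_state();h=np.linalg.inv(chute(*c))@np.r_[np.array(st['tcp_pos'])-Rq(st['orientation']).apply([0,0,.008]),1]
print('angle',np.degrees(np.arctan2(h[2]-.07,h[1])-np.arctan2(.024,.255)),'r',np.hypot(h[1],h[2]-.07),st['finger_gap'],st['wrist_force'])
pc=read_camera('scene');pt=read_camera('top')
for n,p in(('s',pc),('t',pt)):
    r=tip_of('carton',p); print(n,[(np.round(q['point'],1),round(q['p'],2)) for q in r[:1]],'landing at',project(p,(chute(*c)@[0,-.082,.031,1])[:3]).round(1))
cv2.imwrite(sys.argv[1],np.hstack([cv2.resize(pt['color'][180:360,220:460],(400,300)),cv2.resize(pc['color'][170:350,200:440],(400,300))])[:,:,::-1])
E
python3 m5.py pics/s8.png
```

```text
angle 24.21884745003905 r 0.2577137632962435 0.009876196711616369 [ 4.19826766  4.99983177 -0.10070408]
s [(array([292.1, 298. ]), 0.75)] landing at [294.4 297.7]
t [(array([381.7, 246.1]), 0.72)] landing at [378.9 243.8]
```

>>> jog_arm(moves=[{"slide":[0,0,0],"angular":[0,0,0],"fingers":0.95},{"slide":[0,0,0],"angular":[0,0,0],"fingers":0.95},{"slide":[0,0,0],"angular":[0,0,0],"fingers":0.95},{"slide":[0,0,0],"angular":[0,0,0],"fingers":0.95},{"slide":[0,0,0],"angular":[0,0,0],"fingers":0.95},{"slide":[0,0,0],"angular":[0,0,0],"fingers":0.95}])

```text
clock: 12.93
tcp_pos: [0.5299, 0.1144, 0.1887]
orientation: [0.002, -0.181, 0.984, 0.004]
wrist_force: [5.2, 5.0, -0.8]
finger_gap: 0.0101
grip_force: 48.9
```

```bash
python3 m5.py pics/s9.png
```

```text
angle 24.071947903889093 r 0.25767886066905654 0.010084828149542485 [ 5.15325369  4.98322192 -0.77079931]
s [(array([292. , 297.9]), 0.56)] landing at [294.4 297.7]
t [(array([379.1, 244.8]), 0.75)] landing at [378.9 243.8]
```

View pics/s9.png

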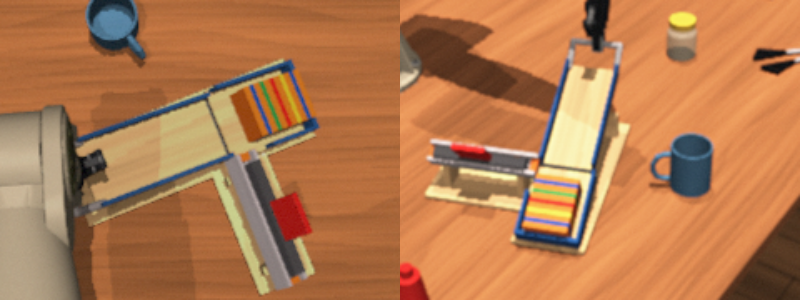

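The carton lies on the landing against the end board, at (275,105) left and (550,205) right, and the tray is empty. I'll lower it now.

>>> jog_arm(moves=[{"slide":[0,5,12],"angular":[0,0,0],"fingers":0.95},{"slide":[0,9,24],"angular":[0,0,0],"fingers":0.95},{"slide":[0,14,37],"angular":[0,0,0],"fingers":0.95},{"slide":[0,18,49],"angular":[0,0,0],"fingers":0.95},{"slide":[0,22,61],"angular":[0,0,0],"fingers":0.95},{"slide":[0,26,74],"angular":[0,0,0],"fingers":0.95},{"slide":[0,29,86],"angular":[0,0,0],"fingers":0.95},{"slide":[0,31,95],"angular":[0,0,0],"fingers":0.95},{"slide":[0,32,99],"angular":[0,0,0],"fingers":0.95},{"slide":[0,32,99],"angular":[0,0,0],"fingers":0.95}])

```text
clock: 13.97
tcp_pos: [0.5193, 0.1415, 0.0912]
orientation: [0.003, -0.18, 0.984, -0.0]
wrist_force: [1.9, -7.9, 9.2]
finger_gap: 0.01
grip_force: 51.2
```

>>> jog_arm(moves=[{"slide":[0,0,0.7],"angular":[0,0,0],"fingers":0.95},{"slide":[0,0,0.7],"angular":[0,0,0],"fingers":0.53},{"slide":[0,0,0.7],"angular":[0,0,0],"fingers":0.53},{"slide":[0,0,0.7],"angular":[0,0,0],"fingers":0.53},{"slide":[0,0,0.7],"angular":[0,0,0],"fingers":0.53},{"slide":[0,0,-20],"angular":[0,0,0],"fingers":0.53},{"slide":[0,0,-60],"angular":[0,0,0],"fingers":0.53},{"slide":[0,0,-100],"angular":[0,0,0],"fingers":0.53},{"slide":[0,0,-120],"angular":[0,0,0],"fingers":0.53},{"slide":[0,0,-120],"angular":[0,0,0],"fingers":0.53}])

```text
clock: 14.8
tcp_pos: [0.5199, 0.143, 0.2145]
orientation: [0.005, -0.18, 0.984, 0.002]
wrist_force: [0.4, -0.6, 0.3]
finger_gap: 0.0401
grip_force: 0.0
```

```bash
python3 m5.py pics/s10.png; python3 -c "
from h import *
c=np.load('ch2.npy');st=get_state();w=read_camera('wrist');q=tip_of('tray_handle',w)
print(st['clock'],q[:1],project(w,(chute(*c)@[0,.255,.094,1])[:3],st))
s=read_camera('top')
for k,P in(('tray_handle',[0,.255,.094]),('bolt',[-.159,-.047,.114])):
  q=tip_of(k,s);print(k,q[:1],project(s,(chute(*c)@np.r_[P,1])[:3]))"
```

```text
angle 25.529878470078962 r 0.29692106741485585 0.04006374408732635 [ 0.3549686  -0.59849199  0.29398837]
s [(array([291.8, 298.5]), 0.85)] landing at [294.4 297.7]
t [(array([381.1, 243.1]), 0.65)] landing at [378.9 243.8]
15.0 [{'point': [312.8, 237.7], 'p': 0.66}] [314.69355648 240.67955153]
tray_handle [{'point': [251.8, 294.2], 'p': 0.57}] [250.61486344 293.23101329]
bolt [{'point': [394.4, 310.8], 'p': 0.66}] [394.68784387 308.01242719]
```

The tray is level, the bolt is back and the carton is on the landing. Nothing is touching, so I'll hand in.

```bash
python3 -c "
from workcell import *
print(hand_in())"
```

```text
the job is handed in; nothing more can be done
None
```

I drew the gate bolt back about 67 mm and let it settle in its track, tipped the tray to about 24° until the carton slid down against the end board, lowered the tray level again and handed in at about 15 s; the hand-in returned no verdict.

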